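# Swing the carving board into its dock and lock it with the pin

### The arm

A 6-joint arm with a two-finger parallel gripper is mounted at the origin on a cart in front of the work surface, level with it; the furniture and walls round the work are solid. World frame = base frame: x ahead of the robot, y to its left, z up, the work surface at z = 0. Lengths are in mm, angles in degrees, forces in N, time in s.
With the tool pointing down it reaches from about 350 to 850 mm from the base axis. Payload 8.1 kg.
Tool frame: the origin (TCP) lies between the finger pads; the fingertips stand 11 mm ahead of it and the grasp point (between the pads) lies 8 mm behind it; z points along the fingers, y is the line along which they close (so a half turn about z gives the same grasp; the last joint's range is limited). The gripper opens to 85 mm and grips with 20 to 120 N. Pads are 22 mm wide; open, the fingers measure 114 mm over their backs; the gripper's body (76 mm by 85 mm) begins 54 mm behind the grasp point. The pads swing forward as they close: fully open they stand 13 mm farther back than shut.
Start: joints at [-74.966, 7.471, 85.268, -0, 87.261, -4.893], TCP at [204.518, -564.072, 242.292] pointing down, gripper open.
Joint ranges: [-169.43, 169.43], [-51.17, 129.36], [1.28, 143.12], [-76.62, 256.62], [0, 156.53], [-152.29, 152.29]. Speed limits (degrees/s): [136.94, 136.94, 159.86, 180, 180, 180].

### API

Orientations are given as [roll, pitch, yaw] about the fixed x, y, z axes, in that order (R = Rz(yaw) Ry(pitch) Rx(roll)).
In Python, from bench import r, snapshot, get_calibration gives the robot as it stands.
- The arm moves only by the tool step_arm, never from a script. Its argument "rows" is a list of rows, each a list of 2 entries, a list of its own where there are three numbers: the shift along the tool's x, y, z in mm, then the turn about the tool's z in degrees. In form: [[[tx, ty, tz], yaw], ...]. A call has 1 to 12 rows; each row is the pose to reach, as a shift and turn from the pose commanded when the call began, along the tool's axes at that moment; what a row does not reach only later rows make up. A row lasts 1/10 s, in which the tool goes at most 50 mm and 8.59 degrees, less where a joint would pass 70% of its speed; a pose out of reach is approached as far as the arm can. A call with a gripper value outside its range is refused whole. "fingers" is the opening, from 0 (shut) to 1 (fully open), set as the call begins (left out, the last holds). The fingers move at their own pace and stop on an object; "squeeze" is the grip in N (left out, the last holds). Time passes only in rows, so rows that repeat a pose let the fingers close. It gives the time, the measured TCP pose, the force, the opening and the grip force at its end, in the units of the state.
- r.sense(): the state, without advancing time (a new reading comes with each control period).
- snapshot(name): name is "scene" or "top" or "wrist"; returns the picture (480x640x3 uint8, blue, green, red); there is no depth.
- get_calibration(name): a dict with "fovy" (degrees; the focal length in pixels is half the picture's height over the tangent of half this angle, whatever the lens; pixels are square), "cx", "cy" (the principal point, pixels), "dist" ([k1, k2, p1, p2, k3] as OpenCV has them; the pictures are not rectified), "eye" and "orientation" of the camera in the world. Camera axes: x right, y up, looking along -z (the intrinsics and any distortion apply to the point x, -y, -z); pixel columns grow to the right and rows downward; lengths in mm; the calibration is good to about 2 mm. A picture is of the moment at which its call begins: read the wrist's pose just before it. get_calibration takes no time and is no camera call; for the wrist camera it gives the pose at the moment of the call.
- r.hand_in(): hands the job in; it is judged then, once.
The state is a dict: "time": time; "joint_pos": joint angles; "qd": joint speeds; "joint_efforts": joint torques, N m; "tool_pos": TCP position; "tcp_rot": TCP orientation; "ft_force": force on the tool from outside, world axes, zero at the start; "wrist_torque": the same for the moment, N m; "finger_gap": finger opening in mm; "grip_force": force on a finger pad.
Only numpy, scipy, OpenCV 4.12 (cv2) and the standard library are available. Lean on these libraries where they do the work, as an engineer would, in place of code of your own. Each camera call takes 0.05 s, during which the arm holds its last target. There are 200 camera calls.

### The job

Lock the wooden board into its dock so that it cannot slide while someone carves: push the board, flat on the worktop, until the notch in its wide end is fully home on the steel pivot post, then push it round the post until its narrow tongue lies in the steel fork, against the fork's back wall. Take the red-knobbed pin from its wooden rest block and put it down through the fork and the board's hole until its collar sits on the fork, then let go. Do not lift the board, and leave the things standing round it where they are.

Things in the scene. Friction and masses are not known exactly. Their poses are not given: they have to be found in the camera images.
- dock: Steel pivot post and steel fork, fixed to the worktop, one frame: origin on the worktop under the post's centre, x towards the fork's hole (140 mm off), y to the side away from the robot, z up. The board must end with its x along this x; it starts turned out to the -y side, towards the robot, by 27 to 36 degrees
- post (a point): centre of the pivot post, 18 mm above the worktop. Post 16 mm in diameter under a cap 26 mm across, 43 mm tall in all, on a round foot 44 mm across and 4 mm thick
- fork_hole (a point): centre of the hole in the fork's upper ear, 41 mm up, on its top. Two level ears, dock x 118 to 162, y -23.5 to 22.5 mm, holes at y 0: upper z 33 to 41 mm, chamfered 15 mm hole; lower z 0 to 7 mm, 17 mm hole. An upright back wall joins them (face at y +22.5, 41 mm tall, foot 5 mm thick behind it to y 55); open to -y and at both x ends
- board: Loose wooden board, about 0.45 kg, on 10 mm rubber feet; its wood is 10 to 26 mm above the worktop. Origin on the worktop, under the post's centre when the notch is home; x towards the tongue, z up. Wide part x -14 to 106 mm, y -50 to 50; tongue 44 mm wide, from there to its flat square end at x 161
- notch (a point): the board's point, 18 mm up, that meets post when the notch is fully home (2 mm side play). Notch open to -x, 20 mm wide, flaring to about 44 mm at the mouth (x -14), flat bottom at x +8. It starts 35 to 45 mm short of the post, facing it, so that a push along the board's length brings it home
- board_hole (a point): centre of the 17 mm hole through the board's tongue, on the board's top, 26 mm up, 140 mm along the board's x from notch
- board_end (a point): middle of the flat end face of the board's tongue, 18 mm up
- pin_knob (a point): centre of the lock pin's red round knob (26 mm diameter, 35 mm tall; place to grip from above), 60 mm above the pin's tip; z along the pin, up. The pin weighs about 70 g and starts upright in the rest block
- pin_tip (a point): the lock pin's lower tip. From the tip up: steel shank 12 mm diameter and 38 mm long, tapered to 6 mm over its lowest 8 mm; collar 30 mm diameter from 38 to 42 mm; red knob 42 to 77 mm. With the collar on the fork the tip is 3 mm above the worktop
- rest: dark wooden rest block, fixed, 56 x 56 x 42 mm, origin at the centre of its underside; the pin stands in its 17 mm central through hole, collar on the top, tip 4 mm above the worktop
- tumbler: bystander: clear drinking glass, 81 mm diameter, 93 mm tall, origin at its underside
- onion: bystander: brown onion, about 71 mm, origin at its underside
- spice_a: bystander: spice jar with a yellow-brown cap, 45 mm diameter, 100 mm tall, origin at its underside
Not all that is in view belongs to the job. There is more than one size of the board; the job needs the smaller.

How it is judged:
By the outcome, as a careful person would: the job done as asked, in the order asked, and still so for the second after the job is handed in, with the robot touching nothing.
It also fails if it takes over 72 s, if anything falls off the work surface, if the arm or the gripper's body presses on something with over 40 N, if the wrist force passes 120 N, or if a joint passes its speed limit or range.

## Working session

There is one attempt and no reset: what is moved stays moved. The work goes in short steps, Python scripts to look and compute and a tool call to move; the robot and the scene stay as the last step left them, time stands still between calls to the robot, and variables do not carry over. Pictures are saved under pics/ and viewed, at most 10 in all, crops included, and the job is handed in when it is done.

Besides the shell and the picture viewer there is one more tool, called after "Request:" by a JSON object that holds its "name" and its "arguments". step_arm: Moves the arm, as the interface text tells. Its arguments: {"type":"object","properties":{"rows":{"type":"array"},"fingers":{"type":"number"},"squeeze":{"type":"number"}},"required":["rows"]}

```bash
mkdir -p pics; ls; python3 - <<'E'
from bench import r,snapshot,get_calibration
import cv2
for n in("scene","top"):
    im=snapshot(n); cv2.imwrite(f"pics/{n}0.png",im); print(n,get_calibration(n))
s=r.sense(); print(s['tool_pos'],s['tcp_rot'],s['time'])
E
```

```text
pics
scene {'fovy': 45.97564712967983, 'cx': 319.0440334032838, 'cy': 231.6606663935001, 'dist': array([-0.14648991,  0.        ,  0.        ,  0.        ,  0.        ]), 'eye': array([ 104.4339051 ,  786.64594307, 1138.81348836]), 'orientation': array([  42.81423763,    0.87915484, -154.91984881])}
top {'fovy': 43.61858076511863, 'cx': 318.38484597740796, 'cy': 251.0556451447598, 'dist': array([0.06718266, 0.        , 0.        , 0.        , 0.        ]), 'eye': array([-408.82343849,  228.97610898, 1525.58204654]), 'orientation': array([  35.84622267,    0.74149861, -109.28362864])}
[ 204.37889736 -563.5984103   241.346858  ] [-1.79903909e+02 -8.07830997e-03  1.99262470e+01] 0.1
```

View pics/top0.png

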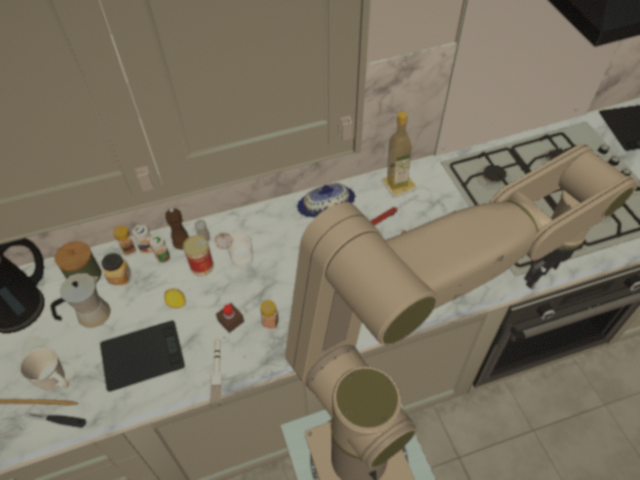

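View pics/scene0.png

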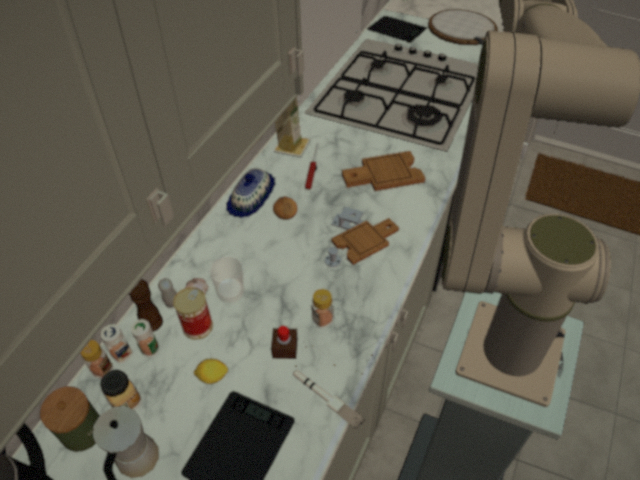

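The scene view shows two boards: a large one at (385,172), away from any steel, and a small one at (366,240), between post (335,257) and fork (348,217). The smaller one next to the dock is the one needed. The pin with the red knob is at (284,335), in the dark rest. I'll confirm in one crop.

```bash
cat > h.py <<'E'
from bench import r,snapshot,get_calibration
import cv2,numpy as np
from scipy.spatial.transform import Rotation as R
def cam(n):
    c=get_calibration(n); f=240/np.tan(np.radians(c['fovy']/2))
    K=np.array([[f,0,c['cx']],[0,f,c['cy']],[0,0,1]]); Rm=R.from_euler('xyz',c['orientation'],degrees=True).as_matrix()
    return K,np.array(c['dist']),np.array(c['eye']),Rm
def toplane(c,uv,z):
    K,d,e,Rm=c
    p=cv2.undistortPoints(np.array(uv,float).reshape(-1,1,2),K,d).reshape(-1,2)
    D=np.c_[p[:,0],-p[:,1],-np.ones(len(p))]@Rm.T
    return e+D*((z-e[2])/D[:,2])[:,None]
def proj(c,P):
    K,d,e,Rm=c; q=(np.atleast_2d(P)-e)@Rm; q=q*[1,-1,-1]
    return cv2.projectPoints(q,np.zeros(3),np.zeros(3),K,d)[0].reshape(-1,2)
def totool(P):
    "world -> tool axes of present pose"
    s=r.sense(); return R.from_euler('xyz',s['tcp_rot'],degrees=True).inv().apply(np.atleast_2d(P)-s['tool_pos'])
E
python3 - <<'E'
from h import *
c=cam("scene"); np.set_printoptions(precision=0,suppress=True)
for n,uv,z in [("post",(335,250),43),("fork",(348,215),41),("board",(366,240),26),("knob",(284,332),102),("jar",(322,293),100),("onion",(285,208),35),("tumbler",(228,262),93)]:
    print(n,toplane(c,[uv],z)[0])
im=cv2.imread("pics/scene0.png")[190:300,280:420]
cv2.imwrite("pics/c1.png",cv2.resize(im,None,fx=5,fy=5,interpolation=cv2.INTER_CUBIC))
print(get_calibration("wrist"), r.sense()['tool_pos'])
E
```

```text
post [486. -85.  43.]
fork [ 505. -216.   41.]
board [ 431. -164.   26.]
knob [470. 222. 102.]
jar [440.  91. 100.]
onion [ 677. -175.   35.]
tumbler [688.  97.  93.]
{'fovy': 60.839929450129624, 'cx': 319.2287861942539, 'cy': 241.67223493424606, 'dist': array([-0.,  0.,  0.,  0.,  0.]), 'eye': array([ 280., -537.,  373.]), 'orientation': array([-18.,   0., -70.])} [ 204. -564.  241.]
```

View pics/c1.png

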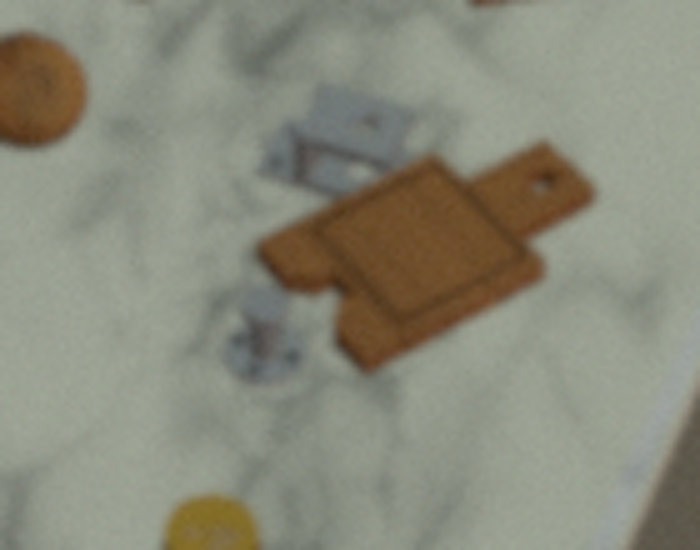

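The crop confirms it. The small board has its notch (crop ~(335,285)) facing the steel post (265,340), and the tongue with its hole is at (545,180) towards the robot. The fork is at (350,140). Next I'll move over for a close wrist look.

Request:
{"name": "step_arm", "arguments": {"rows": [[[312,-284,-59],0],[[312,-284,-59],0],[[312,-284,-59],0],[[312,-284,-59],0],[[312,-284,-59],0],[[312,-284,-59],0],[[312,-284,-59],0],[[312,-284,-59],0],[[312,-284,-59],0],[[312,-284,-59],0],[[312,-284,-59],0],[[312,-284,-59],0]], "fingers": 0}}

```text
time: 1.3
tool_pos: [400.5, -191.4, 300.8]
tcp_rot: [-180.0, 0.0, 19.9]
ft_force: [-1.1, -0.5, -0.3]
finger_gap: -0.0
grip_force: 0.0
```

```bash
python3 - <<'E'
from h import *
s=r.sense();print(s['tool_pos'],s['tcp_rot'])
c=cam("wrist"); im=snapshot("wrist"); cv2.imwrite("pics/w1.png",im); np.savez("w1.npz",K=c[0],d=c[1],e=c[2],R=c[3])
E
```

```text
[ 400.53537422 -191.3641075   300.77897949] [-1.79973257e+02  4.92141559e-02  1.98875306e+01]
```

View pics/w1.png

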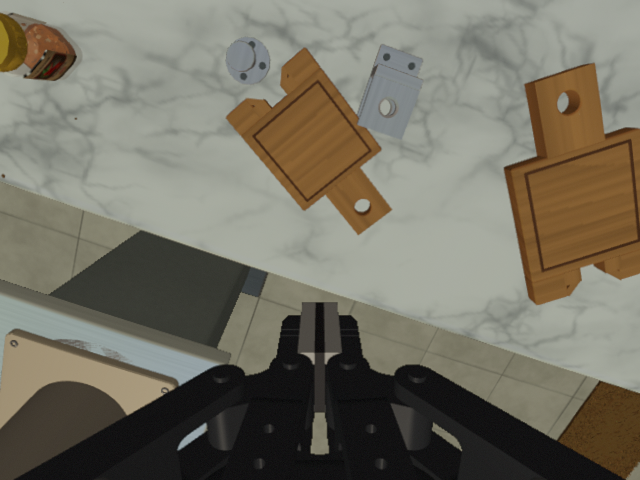

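The wrist view shows the post foot at about (247,61) and the fork ear hole at (388,107). The board hole is at (363,206), and the groove corners are (319,81), (369,146), (307,202) and (253,136).

```bash
python3 - <<'E'
from h import *
np.set_printoptions(precision=1,suppress=True)
z=np.load("w1.npz"); c=(z['K'],z['d'],z['e'],z['R'])
im=cv2.imread("pics/w1.png")
def cen(u,v,w,m):
    sub=m[v-w:v+w,u-w:u+w].astype(np.uint8); n,l,st,ct=cv2.connectedComponentsWithStats(sub)
    k=min(range(1,n),key=lambda i:np.hypot(*(ct[i]-w))-0.1*st[i,4]**.5); print(st[k]); return ct[k]+[u-w,v-w]
hsv=cv2.cvtColor(im,cv2.COLOR_BGR2HSV)
bh=cen(363,206,14,hsv[...,1]<90); 
foot_m=(hsv[...,0]>100)&(hsv[...,0]<135)&(hsv[...,1]>20)
foot=cen(247,61,30,foot_m)
print(hsv[107,388],hsv[100,380],hsv[60,240],hsv[20,240],bh,foot)
H=toplane(c,[bh],26)[0]
g=toplane(c,[(286,108.5),(338,174)],26)
ax=g[1]-g[0]; ax/=np.linalg.norm(ax); ax2=H-g[0]; ax2/=np.linalg.norm(ax2)
for a in(ax,ax2): print("board yaw",np.degrees(np.arctan2(a[1],a[0])))
F=toplane(c,[(388,107)],41)[0]; P=toplane(c,[foot,(247.5,60.5)],4)
print("hole",H,"groove",g,"fork",F,"post",P,np.linalg.norm(F[:2]-P[0,:2]))
d=F-P[0]; print("dock yaw",np.degrees(np.arctan2(d[1],d[0])))
a=ax2[:2]; n0=H[:2]-140*a; print("notch",n0,"gap",n0-P[0,:2],"end",H[:2]+21*a)
cv2.imwrite("pics/c2.png",cv2.resize(im[20:240,210:430],None,fx=2.7,fy=2.7,interpolation=cv2.INTER_CUBIC))
print(proj(c,[[*n0,26],[*(H[:2]+21*a),26]]))
E
```

```text
[  5   7  16  13 169]
[30 26  1  1  1]
[ 45  15 166] [ 90   6 130] [102  18 140] [ 45  16 160] [361.7 205.1] [247.  57.]
board yaw -121.20460654756602
board yaw -121.51271982770596
hole [ 401.4 -237.1   26. ] groove [[ 464.1 -134.8   26. ]
 [ 422.6 -203.2   26. ]] fork [ 497.7 -223.    41. ] post [[496.2 -82.2   4. ]
 [493.3 -83.6   4. ]] 140.87016239557764
dock yaw -89.38208187457666
notch [ 474.5 -117.8] gap [-21.7 -35.6] end [ 390.4 -255. ]
[[272.4  91.2]
 [373.9 220.7]]
```

View pics/c2.png

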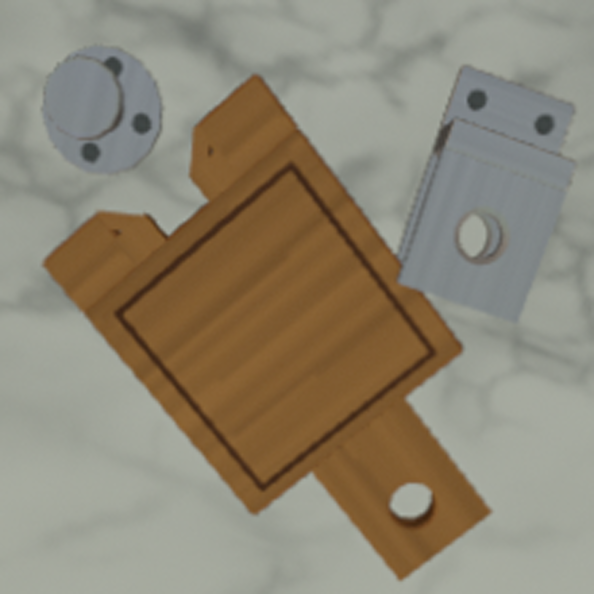

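Request:
{"name": "step_arm", "arguments": {"rows": [[[-52,72,40],-8],[[-52,72,40],-16],[[-52,72,80],-24],[[-52,72,120],-32],[[-52,72,160],-38.7],[[-52,72,200],-38.7],[[-52,72,235],-38.7],[[-52,72,260],-38.7],[[-52,72,277],-38.7],[[-52,72,277],-38.7]]}}

```text
time: 2.35
tool_pos: [373.8, -275.2, 21.2]
tcp_rot: [-179.6, -0.1, 58.5]
ft_force: [-1.0, 0.0, -1.1]
finger_gap: 0.2
grip_force: 0.0
```

```bash
python3 - <<'E'
from h import *
np.set_printoptions(precision=1,suppress=True)
z=np.load("w1.npz"); c=(z['K'],z['d'],z['e'],z['R'])
print("H",toplane(c,[(362.2,206.3)],26),"F",toplane(c,[(388.1,107.8)],41),"P",toplane(c,[(247.8,60.6)],4),toplane(c,[(240.4,55.9)],43))
s=r.sense();print(s['tool_pos'],s['tcp_rot'],s['ft_force'],s['joint_pos'])
c=cam("wrist"); im=snapshot("wrist"); cv2.imwrite("pics/w2.png",im); np.savez("w2.npz",K=c[0],d=c[1],e=c[2],R=c[3])
E
```

```text
H [[ 400.3 -238.1   26. ]] F [[ 497.1 -223.4   41. ]] P [[493.3 -83.9   4. ]] [[493.3 -83.9  43. ]]
[ 373.8 -275.2   21.2] [-179.6   -0.1   58.5] [-1.   0.  -1.1] [-42.7   0.4 117.4  -0.   62.6 -11.2]
```

View pics/w2.png

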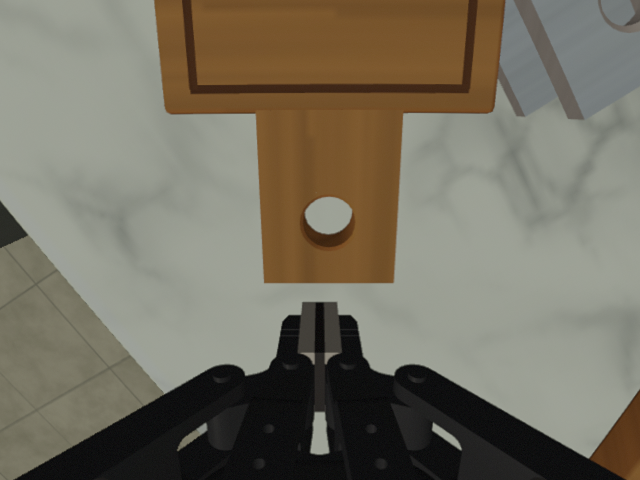

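The fingers stand about 13 mm behind the tongue's end and 3 mm left of its centreline (319 against 329 px). I'll shift right and push.

Request:
{"name": "step_arm", "arguments": {"rows": [[[4,3,0],0],[[9,3,0],0],[[13,3,0],0],[[17,3,0],0],[[21,3,0],0],[[25,3,0],0],[[29,3,0],0],[[33,3,0],0],[[37,3,0],0],[[40,3,0],0],[[42,3,0],0],[[42,3,0],0]]}}

```text
time: 3.6
tool_pos: [401.3, -241.4, 24.2]
tcp_rot: [-180.0, -0.0, 58.6]
ft_force: [-0.3, -0.9, 0.6]
finger_gap: -0.4
grip_force: 0.8
```

```bash
python3 - <<'E'
from h import *
np.set_printoptions(precision=1,suppress=True)
s=r.sense();print(s['tool_pos'],s['tcp_rot'],s['ft_force'])
c=cam("wrist"); im=snapshot("wrist"); cv2.imwrite("pics/w3.png",im); np.savez("w3.npz",K=c[0],d=c[1],e=c[2],R=c[3])
E
```

```text
[ 401.3 -241.4   24.2] [-180.    -0.    58.6] [-0.3 -0.9  0.6]
```

View pics/w3.png

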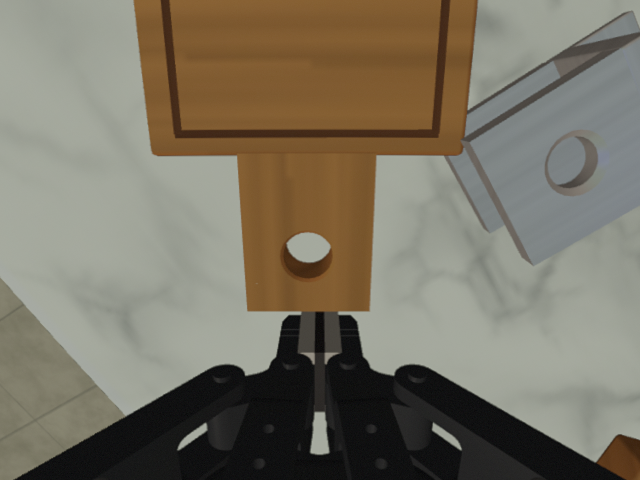

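```bash
python3 - <<'E'
from h import *
np.set_printoptions(precision=1,suppress=True)
z=np.load("w3.npz"); c=(z['K'],z['d'],z['e'],z['R'])
H=toplane(c,[(306.5,254.5)],26)[0]; e=toplane(c,[(248,310.5),(370,310.5),(238,155),(376,155)],26)
F=toplane(c,[(572,163)],41)[0]
m=(e[2]+e[3])/2-(e[0]+e[1])/2; y=np.degrees(np.arctan2(m[1],m[0])); a=m[:2]/np.hypot(*m[:2])
n=H[:2]+140*a; P=np.array([493.3,-83.9]); v=P-n
print("H",H,"F",F,"yaw",y,"notch",n,"along",v@a,"left",v@[-a[1],a[0]], "end",(e[0]+e[1])/2)
E
```

```text
H [ 414.7 -211.2   26. ] F [ 496.6 -222.4   41. ] yaw 58.93259124166451 notch [487.  -91.3] along 9.589259048606346 left -1.5946741419154948 end [ 404.3 -229.6   26. ]
```

Request:
{"name": "step_arm", "arguments": {"rows": [[[-3,0,0],0],[[-3,-3,0],0],[[0,-3,0],0],[[3,-3,0],0],[[5,-3,0],0],[[7,-3,0],0],[[8,-3,0],0],[[9,-3,0],0],[[10,-3,0],0],[[10,-3,0],0]]}}

```text
time: 4.65
tool_pos: [403.8, -231.6, 24.3]
tcp_rot: [-180.0, -0.0, 58.6]
ft_force: [-1.1, -1.0, -1.3]
finger_gap: 0.2
grip_force: 0.8
```

Request:
{"name": "step_arm", "arguments": {"rows": [[[1,0,0],0],[[1,0,0],0]]}}

```text
time: 4.85
tool_pos: [404.4, -230.8, 24.3]
tcp_rot: [180.0, -0.0, 58.6]
ft_force: [-0.8, -1.8, -0.3]
finger_gap: 0.2
grip_force: 0.8
```

Request:
{"name": "step_arm", "arguments": {"rows": [[[1,0,0],0],[[1,0,0],0]]}}

```text
time: 5.05
tool_pos: [404.8, -230.1, 24.3]
tcp_rot: [-180.0, 0.0, 58.6]
ft_force: [-1.4, -2.9, -1.5]
finger_gap: 0.0
grip_force: 1.5
```

Request:
{"name": "step_arm", "arguments": {"rows": [[[1,0,0],0],[[1,0,0],0]]}}

```text
time: 5.25
tool_pos: [404.9, -230.0, 24.4]
tcp_rot: [180.0, 0.1, 58.6]
ft_force: [-5.1, -6.9, -1.2]
finger_gap: -0.0
grip_force: 4.1
```

Request:
{"name": "step_arm", "arguments": {"rows": [[[1,0,0],0],[[1,0,0],0]]}}

```text
time: 5.45
tool_pos: [405.1, -229.9, 24.4]
tcp_rot: [180.0, 0.2, 58.6]
ft_force: [-6.8, -10.4, -1.3]
finger_gap: -0.2
grip_force: 6.6
```

The force is rising with no further motion, so the notch is home. Now round to the side of the wide part.

Request:
{"name": "step_arm", "arguments": {"rows": [[[-10,0,0],0],[[-20,0,-10],0],[[-20,0,-50],8],[[-10,-20,-56],16],[[10,-50,-56],24.5],[[45,-76,-56],33],[[80,-76,-56],41.5],[[80,-76,-56],50],[[80,-76,-56],58.5],[[80,-76,-56],67],[[80,-76,-56],75.5],[[80,-76,-56],84]]}}

```text
time: 6.65
tool_pos: [382.9, -120.7, 81.2]
tcp_rot: [-180.0, -0.1, -24.9]
ft_force: [-0.3, -0.5, 0.3]
finger_gap: 0.0
grip_force: 0.0
```

Request:
{"name": "step_arm", "arguments": {"rows": [[[0,0,0],6],[[0,0,30],6],[[0,0,56],6],[[0,0,56],6],[[0,0,56],6]]}}

```text
time: 7.15
tool_pos: [382.4, -120.5, 24.9]
tcp_rot: [-180.0, 0.1, -30.6]
ft_force: [0.7, 0.4, 1.6]
finger_gap: 0.1
grip_force: 0.0
```

```bash
python3 - <<'E'
from h import *
np.set_printoptions(precision=1,suppress=True)
s=r.sense();print(s['tool_pos'],s['tcp_rot'],s['ft_force'],s['joint_pos'])
c=cam("wrist"); im=snapshot("wrist"); cv2.imwrite("pics/w4.png",im); np.savez("w4.npz",K=c[0],d=c[1],e=c[2],R=c[3])
E
```

```text
[ 382.4 -120.5   24.9] [-180.     0.1  -30.6] [0.7 0.4 1.6] [-24.8 -10.9 127.4   0.   63.6  95.7]
```

View pics/w4.png

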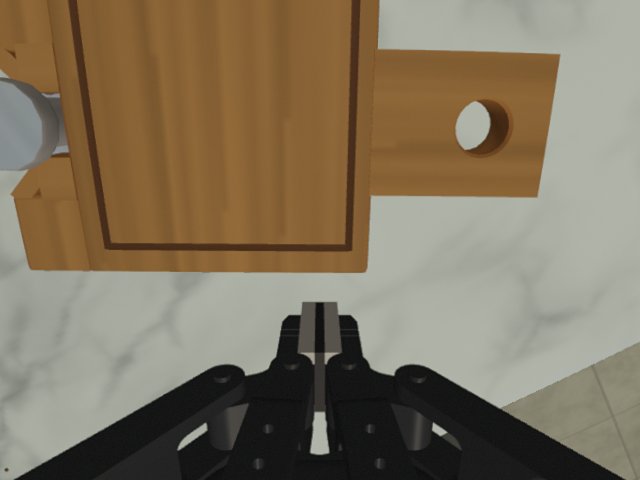

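The post sits in the notch mouth at the left (20,120) and the fingers stand about 14 mm off the wide side. Now the arc push round the post.

Request:
{"name": "step_arm", "arguments": {"rows": [[[7,0,0],0],[[13,0,0],0],[[18,2,0],-2.5],[[22,4,0],-5],[[26,5.5,0],-7.5],[[30,7,0],-10],[[34.5,8.5,0],-12.5],[[39,9.5,0],-15],[[43.5,10.5,0],-17.5],[[48,11,0],-20],[[52.5,11.5,0],-22.5],[[57,11.5,0],-25]]}}

```text
time: 8.4
tool_pos: [425.6, -160.2, 24.4]
tcp_rot: [180.0, 0.1, -5.5]
ft_force: [-5.0, -3.2, -0.4]
finger_gap: 0.0
grip_force: 2.2
```

```bash
python3 - <<'E'
from h import *
np.set_printoptions(precision=1,suppress=True)
s=r.sense();print(s['tool_pos'],s['tcp_rot'],s['ft_force'])
c=cam("wrist"); im=snapshot("wrist"); cv2.imwrite("pics/w5.png",im); np.savez("w5.npz",K=c[0],d=c[1],e=c[2],R=c[3])
E
```

```text
[ 425.6 -160.2   24.4] [180.    0.1  -5.5] [-5.  -3.2 -0.4]
```

View pics/w5.png

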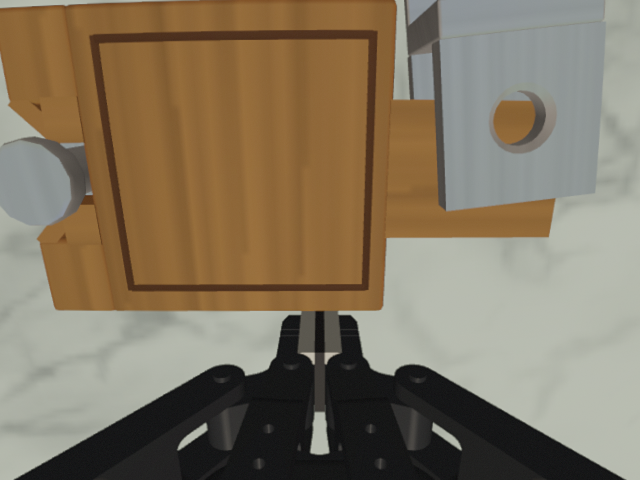

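The tongue is under the upper ear and the post is still in the notch. About 7° is left, which I'll do slowly while watching the force.

Request:
{"name": "step_arm", "arguments": {"rows": [[[2,0.5,0],-1.5],[[4.5,1.5,0],-3],[[6,2,0],-4],[[7.5,2.5,0],-5],[[9,2.5,0],-6],[[9,2.5,0],-6]]}}

```text
time: 9.05
tool_pos: [434.5, -163.4, 24.5]
tcp_rot: [180.0, 0.0, 0.4]
ft_force: [-5.3, -2.5, -0.9]
finger_gap: 0.2
grip_force: 2.1
```

Request:
{"name": "step_arm", "arguments": {"rows": [[[1,0,0],-0.7],[[1,0,0],-0.7]]}}

```text
time: 9.25
tool_pos: [435.2, -163.5, 24.5]
tcp_rot: [179.9, 0.1, 1.1]
ft_force: [-5.7, -4.2, 0.5]
finger_gap: -0.1
grip_force: 2.9
```

Request:
{"name": "step_arm", "arguments": {"rows": [[[1,0,0],-0.3],[[1,0,0],-0.3]]}}

```text
time: 9.45
tool_pos: [435.9, -163.6, 24.5]
tcp_rot: [179.9, 0.1, 1.4]
ft_force: [-6.9, -6.4, 0.9]
finger_gap: 0.2
grip_force: 3.7
```

Request:
{"name": "step_arm", "arguments": {"rows": [[[1,0,0],0],[[1,0,0],0]]}}

```text
time: 9.65
tool_pos: [436.0, -163.6, 24.4]
tcp_rot: [179.9, 0.2, 1.4]
ft_force: [-13.3, -6.5, 7.2]
finger_gap: 0.2
grip_force: 6.5
```

Request:
{"name": "step_arm", "arguments": {"rows": [[[1,0,0],0],[[1,0,0],0]]}}

```text
time: 9.85
tool_pos: [436.1, -163.6, 24.4]
tcp_rot: [180.0, 0.3, 1.4]
ft_force: [-18.5, -7.3, 12.0]
finger_gap: 0.1
grip_force: 9.4
```

Request:
{"name": "step_arm", "arguments": {"rows": [[[1,0,0],0],[[1,0,0],0]]}}

```text
time: 10.05
tool_pos: [436.2, -163.6, 24.3]
tcp_rot: [180.0, 0.5, 1.4]
ft_force: [-23.5, -5.8, 16.4]
finger_gap: 0.0
grip_force: 12.2
```

```bash
python3 - <<'E'
from h import *
np.set_printoptions(precision=1,suppress=True)
s=r.sense();print(s['tool_pos'],s['tcp_rot'],s['ft_force'])
c=cam("wrist"); im=snapshot("wrist"); cv2.imwrite("pics/w6.png",im); np.savez("w6.npz",K=c[0],d=c[1],e=c[2],R=c[3])
E
```

```text
[ 436.2 -163.6   24.3] [180.    0.5   1.4] [-23.5  -5.8  16.4]
```

View pics/w6.png

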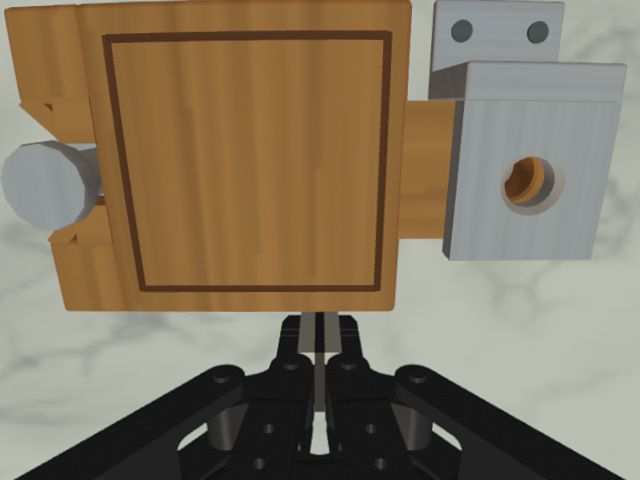

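The board is square in the dock, with the tongue under the ear and against the wall; the fork hole is at (532,186). I'll back off and rise, measuring the board's fit and the pin.

Request:
{"name": "step_arm", "arguments": {"rows": [[[-10,0,0],0],[[-20,0,0],0],[[-20,0,-50],0],[[-20,0,-100],0],[[-20,0,-150],0],[[-20,0,-180],0]], "fingers": 1}}

```text
time: 10.7
tool_pos: [421.0, -163.6, 209.3]
tcp_rot: [179.8, -0.3, 1.4]
ft_force: [1.0, -0.8, 1.3]
finger_gap: 84.6
grip_force: 0.0
```

```bash
python3 - <<'E'
from h import *
np.set_printoptions(precision=1,suppress=True)
z=np.load("w6.npz"); c=(z['K'],z['d'],z['e'],z['R'])
F=toplane(c,[(532.5,186)],41)[0]; P=toplane(c,[(50,185)],43)[0]
g=toplane(c,[(391,35),(380,288)],26).mean(0); e=toplane(c,[(410,10),(394,300)],26)
x=(F-P)/np.linalg.norm(F-P); print("F",F,"P",P,"groove x",(g-P)@x,"edge x",(e-P)@x,"yaw",np.degrees(np.arctan2(x[1],x[0])))
c=cam("scene"); im=snapshot("scene"); h=cv2.cvtColor(im,cv2.COLOR_BGR2HSV)
m=(((h[...,0]<8)|(h[...,0]>172))&(h[...,1]>150)&(h[...,2]>70)).astype(np.uint8)
n,l,st,ct=cv2.connectedComponentsWithStats(m)
for i in range(1,n):
    if st[i,4]>40: print(st[i],ct[i],toplane(c,[ct[i]],64))
s=r.sense();print(s['tool_pos'],s['tcp_rot'],s['ft_force'])
cv2.imwrite("pics/s2.png",im)
E
```

```text
F [ 497.2 -223.4   41. ] P [494.5 -86.5  43. ] groove x 97.12040060207049 edge x [101.7 102.8] yaw -88.8523980272059
[306 163   9  25 107] [310.2 175.2] [[ 657.9 -297.5   64. ]]
[182 310  29  25 437] [197.  323.9] [[673.7 265.9  64. ]]
[277 326  13  15 137] [283.1 332.9] [[484.1 203.9  64. ]]
[ 422.8 -164.6  213.7] [179.7  -0.6   1.4] [ 1.5 -1.2  4.7]
```

Request:
{"name": "step_arm", "arguments": {"rows": [[[16,-45,-10],0],[[16,-90,-10],0],[[16,-135,-10],0],[[16,-180,-10],0],[[16,-225,-10],0],[[16,-270,-10],0],[[16,-315,-10],0],[[16,-350,-10],0],[[16,-369,-10],0],[[16,-369,-10],0],[[16,-369,-10],0]]}}

```text
time: 11.85
tool_pos: [426.1, 206.2, 214.1]
tcp_rot: [180.0, 0.0, 1.5]
ft_force: [-0.5, 0.0, 0.2]
finger_gap: 85.5
grip_force: 0.0
```

```bash
cat > pin.py <<'E'
from h import *
np.set_printoptions(precision=1,suppress=True)
s=r.sense();print(s['tool_pos'],s['tcp_rot'])
c=cam("wrist"); im=snapshot("wrist"); h=cv2.cvtColor(im,cv2.COLOR_BGR2HSV)
m=(((h[...,0]<8)|(h[...,0]>172))&(h[...,1]>120)&(h[...,2]>50)).astype(np.uint8)
n,l,st,ct=cv2.connectedComponentsWithStats(m)
for i in range(1,n):
    if st[i,4]>200: P=toplane(c,[ct[i]],68)[0]; print(st[i],ct[i],P,"tool",totool(P))
E
python3 pin.py
```

```text
[426.1 206.2 214.1] [180.    0.    1.5]
[ 305  120   41   41 1280] [325.1 140.5] [485.5 203.6  68. ] tool [[ 59.2   3.5 146.1]]
```

Request:
{"name": "step_arm", "arguments": {"rows": [[[40,3.5,0],0],[[59,3.5,30],0],[[59,3.5,70],0],[[59,3.5,105],0],[[59,3.5,130],0],[[59,3.5,145],0],[[59,3.5,155],0],[[59,3.5,155],0],[[59,3.5,155],0]]}}

```text
time: 12.8
tool_pos: [486.4, 204.2, 60.6]
tcp_rot: [-180.0, -0.1, 1.4]
ft_force: [0.4, -0.3, 1.1]
finger_gap: 85.5
grip_force: 0.0
```

Request:
{"name": "step_arm", "arguments": {"rows": [[[0,0,0],0],[[0,0,0],0],[[0,0,0],0],[[0,0,0],0],[[0,0,0],0],[[0,0,0],0],[[0,0,0],0],[[0,0,0],0]], "fingers": 0, "squeeze": 40}}

```text
time: 13.6
tool_pos: [485.8, 204.3, 59.8]
tcp_rot: [-180.0, -0.0, 1.4]
ft_force: [-1.7, -0.5, 5.1]
finger_gap: 24.7
grip_force: 39.7
```

Request:
{"name": "step_arm", "arguments": {"rows": [[[0,0,-15],0],[[0,0,-40],0],[[0,0,-80],0],[[0,0,-115],0],[[0,0,-130],0],[[0,0,-130],0]]}}

```text
time: 14.2
tool_pos: [487.1, 204.7, 192.5]
tcp_rot: [-179.9, -0.3, 1.4]
ft_force: [0.5, 0.7, -0.4]
finger_gap: 24.5
grip_force: 39.4
```

```bash
python3 - <<'E'
exec(open('pin.py').read().replace("68)[0]","s['tool_pos'][2]+8)[0]"))
print(s['finger_gap'],s['grip_force'],s['ft_force'])
E
```

```text
[487.1 204.7 192.5] [-179.9   -0.3    1.4]
[ 281  293   77  103 6313] [319.3 345.5] [488.6 204.2 200.5] tool [[  2.7   0.2 -10.5]]
24.53534712302415 39.40324442926794 [ 0.5  0.7 -0.4]
```

Request:
{"name": "step_arm", "arguments": {"rows": [[[0,30,0],0],[[0,70,0],0],[[0,110,0],0],[[0,150,0],0],[[0,190,0],0],[[0,230,0],0],[[0,270,0],0],[[0,310,0],0],[[0,350,0],0],[[0,385,0],0],[[0,410,0],0],[[0,420,0],0]]}}

```text
time: 15.45
tool_pos: [494.2, -217.3, 186.3]
tcp_rot: [-179.9, 0.2, 1.3]
ft_force: [0.0, 0.4, 0.4]
finger_gap: 24.5
grip_force: 39.5
```

```bash
python3 - <<'E'
from h import *
s=r.sense();np.set_printoptions(precision=1,suppress=True)
print(s['tool_pos'],s['tcp_rot'],s['finger_gap'],totool([497.1,-223.2,41]))
E
```

```text
[ 494.2 -217.3  186.3] [-179.9    0.2    1.3] 24.545722881561478 [[  3.4   6.2 145.2]]
```

Request:
{"name": "step_arm", "arguments": {"rows": [[[3,6,20],0],[[3,6,50],0],[[3,6,75],0],[[3,6,80],0],[[3,6,80],0],[[3,6,80],0]]}}

```text
time: 16.05
tool_pos: [499.5, -221.5, 110.1]
tcp_rot: [180.0, -0.0, 1.5]
ft_force: [0.3, -0.5, -1.3]
finger_gap: 24.6
grip_force: 39.5
```

```bash
python3 - <<'E'
from h import *
s=r.sense();np.set_printoptions(precision=1,suppress=True)
print(s['tool_pos'],s['tcp_rot'],s['ft_force'],totool([497.1,-223.2,41]))
E
```

```text
[ 499.5 -221.5  110.1] [180.   -0.    1.5] [ 0.3 -0.5 -1.3] [[-2.5  1.6 69.1]]
```

Request:
{"name": "step_arm", "arguments": {"rows": [[[-3,1.5,0],0],[[-3,1.5,0],0],[[-3,1.5,6],0],[[-3,1.5,12],0],[[-3,1.5,16],0],[[-3,1.5,19],0],[[-3,1.5,22],0],[[-3,1.5,22],0]]}}

```text
time: 16.85
tool_pos: [495.8, -223.1, 86.7]
tcp_rot: [-180.0, 0.0, 1.4]
ft_force: [-0.6, -0.3, -0.3]
finger_gap: 25.0
grip_force: 39.5
```

The tip is about 10 mm into the fork hole with no force. Continuing down.

Request:
{"name": "step_arm", "arguments": {"rows": [[[0.5,0,3],0],[[0.5,0,6],0],[[0.5,0,9],0],[[0.5,0,12],0],[[0.5,0,12],0]]}}

```text
time: 17.35
tool_pos: [496.2, -223.0, 74.6]
tcp_rot: [-180.0, 0.1, 1.4]
ft_force: [-0.9, -0.1, -1.4]
finger_gap: 25.0
grip_force: 39.5
```

Request:
{"name": "step_arm", "arguments": {"rows": [[[0,0,3],0],[[0,0,6],0],[[0,0,9],0],[[0,0,12],0],[[0,0,12],0]]}}

```text
time: 17.85
tool_pos: [496.2, -223.0, 62.6]
tcp_rot: [-180.0, 0.0, 1.4]
ft_force: [0.2, -0.1, -1.2]
finger_gap: 24.7
grip_force: 39.5
```

Request:
{"name": "step_arm", "arguments": {"rows": [[[0,0,1.5],0],[[0,0,3],0],[[0,0,3],0]]}}

```text
time: 18.15
tool_pos: [496.5, -223.2, 60.1]
tcp_rot: [-180.0, 0.0, 1.4]
ft_force: [-1.1, 0.1, -0.6]
finger_gap: 24.2
grip_force: 39.5
```

Request:
{"name": "step_arm", "arguments": {"rows": [[[0,0,1],0],[[0,0,1],0]]}}

```text
time: 18.35
tool_pos: [496.6, -223.2, 59.2]
tcp_rot: [-180.0, 0.0, 1.4]
ft_force: [0.4, 0.2, -1.4]
finger_gap: 24.6
grip_force: 39.5
```

Request:
{"name": "step_arm", "arguments": {"rows": [[[0,0,1],0],[[0,0,1],0]]}}

```text
time: 18.55
tool_pos: [496.7, -223.3, 58.8]
tcp_rot: [180.0, -0.0, 1.4]
ft_force: [-2.2, 2.3, 3.9]
finger_gap: 24.8
grip_force: 40.0
```

The collar is seated at the predicted height. Release, then clear.

Request:
{"name": "step_arm", "arguments": {"rows": [[[0,0,0],0],[[0,0,0],0],[[0,0,0],0],[[0,0,0],0],[[0,0,0],0],[[0,0,0],0]], "fingers": 0.8}}

```text
time: 19.15
tool_pos: [496.6, -223.2, 58.3]
tcp_rot: [-180.0, 0.0, 1.4]
ft_force: [-0.7, 0.1, -0.5]
finger_gap: 68.7
grip_force: 0.0
```

Request:
{"name": "step_arm", "arguments": {"rows": [[[0,0,-10],0],[[0,0,-30],0],[[0,0,-60],0],[[0,0,-100],0],[[-40,0,-140],0],[[-60,0,-150],0],[[-60,0,-150],0],[[-60,0,-150],0]]}}

```text
time: 19.95
tool_pos: [436.9, -225.0, 209.4]
tcp_rot: [179.9, -0.1, 1.4]
ft_force: [0.6, -0.3, -0.9]
finger_gap: 68.6
grip_force: 0.0
```

```bash
python3 - <<'E'
exec(open('pin.py').read().replace("68)[0]","80)[0]"))
print(s['finger_gap'],s['ft_force'])
print(proj(c,[[497,-223.2,80]]))
i0=cv2.imread("pics/s2.png"); i1=snapshot("scene")
d=(cv2.absdiff(cv2.GaussianBlur(i0,(5,5),0),cv2.GaussianBlur(i1,(5,5),0)).max(2)>30).astype(np.uint8)
n,l,st,ct=cv2.connectedComponentsWithStats(d); print(st[1:][st[1:,4]>30])
E
```

```text
[ 436.9 -225.   209.4] [179.9  -0.1   1.4]
[ 299  120   40   41 1259] [318.5 140.3] [ 497.8 -223.6   80. ] tool [[ 60.9   0.4 128.4]]
68.58908458936068 [ 0.6 -0.3 -0.9]
[[317.9 141.6]]
[[ 348   14   89   73 2404]
 [ 429   23   12   11   48]
 [ 417   28   90   46  833]
 [ 442   35   28    9   93]
 [ 343   50   23   30  312]
 [ 417   55   40   26  464]
 [ 454   59   18    9  103]
 [ 443   74   22   53  466]
 [ 469   82  105   38 1325]
 [ 579   84   35   13  180]
 [ 383   91   24   24  323]
 [ 632   98    8    8   39]
 [ 356  102    8   19   80]
 [ 409  106   33   19  241]
 [ 510  112  130  224 8985]
 [ 429  118   19   15  156]
 [ 366  120   33   27  582]
 [ 453  120   27   23  337]
 [ 359  125   17   36  294]
 [ 386  140   10   25  134]
 [ 492  141   28   18  313]
 [ 449  140  134  169 5117]
 [ 375  166   11   17  129]
 [ 359  172   16   33  338]
 [ 634  176    6   17   78]
 [ 629  189   11   42  152]
 [ 348  202   11   14  129]
 [ 488  305   18   40  257]
 [ 277  325   14   20  207]]
```

```bash
python3 -c "
from bench import r
print(r.hand_in())"
```

```text
the job is handed in; nothing more can be done
None
```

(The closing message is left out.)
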